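Change over from bypass to main on the pipe display rig

ROBOT

A 6-joint arm with a two-finger parallel gripper is mounted at the origin on the work surface. World frame = base frame: x ahead of the robot, y to its left, z up, the work surface at z = 0. Lengths are in m, angles in degrees, forces in N, time in s.
With the tool pointing down it reaches from about 0.3 to 0.75 m from the base axis. Payload 8.5 kg.
Tool frame: the origin (TCP) lies between the finger pads; the fingertips stand 22 mm ahead of it and the grasp point (between the pads) lies 3 mm ahead of it (env.nose_length is the distance from the TCP to the fingertips, in m); z points along the fingers, x is the direction in which the jaws open and shut, and the axes are right-handed (so a half turn about z gives the same grasp; the last joint's range is limited). The gripper opens to 85 mm and grips with 20 to 120 N. Pads are 22 mm wide; open, the fingers measure 114 mm over their backs; the gripper's body (76 mm by 85 mm) begins 54 mm behind the grasp point. The pads swing forward as they close: fully open they stand 13 mm farther back than shut.
Start: joints at [-86.018, 21.807, 74.336, -0, 83.858, -12.336], TCP at [0.155, -0.528, 0.253] pointing down, gripper open.
Joint ranges: [-178.18, 178.18], [-50.72, 133.34], [12.68, 142.11], [-81.47, 261.47], [9.98, 163.14], [-165.26, 165.26]. Speed limits (degrees/s): [136.94, 136.94, 180, 180, 180, 180].

INTERFACE

Orientations are given as a 3x3 rotation matrix whose columns are the frame's x, y, z axes.
In Python, from rig import env gives the robot as it stands.
- The arm moves only by the tool arm_command, never from a script. Its argument "steps" is a list of rows, each an object with "delta_pos": the shift along the world's x, y, z in mm, a list of three; "dr": the turn, a rotation vector about the world's x, y, z in degrees, a list of three. In form: [{"delta_pos": [dx, dy, dz], "dr": [wx, wy, wz]}, ...]. A call has 1 to 20 rows; each row shifts and turns the commanded pose from where the row before left it; what a row does not reach is not made up. A row lasts 1/10 s, in which the tool goes at most 50 mm and 8.59 degrees, less where a joint would pass 70% of its speed; a pose out of reach is approached as far as the arm can. A call with a gripper value outside its range is refused whole. "grip" is the opening, from 0 (shut) to 1 (fully open), set as the call begins (left out, the last holds). The fingers move at their own pace and stop on an object; "squeeze" is the grip in N (left out, the last holds). Time passes only in rows, so rows that do not move let the fingers close. It gives the time, the measured TCP pose, the force and the opening at its end, in the units of the state.
- env.observe(): the state, without advancing time (a new reading comes with each control period).
- env.get_image(name): name is "scene" or "top"; returns the picture (420x560x3 uint8, blue, green, red); there is no depth.
- env.get_calibration(name): a dict with "fx", "fy", "cx", "cy" (pixels), "k1" (the pictures are not rectified: a ray, as slopes to the right and down, at radius r is drawn at 1 + k1 r^2 times it, then the intrinsics apply), "view" (4x4, takes a point from world to camera coordinates). Camera axes: x right, y up, looking along -z (the intrinsics and any distortion apply to the point x, -y, -z); pixel columns grow to the right and rows downward; lengths in m; the calibration is good to about 2 mm. A picture is of the moment at which its call begins. get_calibration takes no time and is no camera call.
- env.close_job(): hands the job in, once; it reports no verdict.
The state is a dict: "time_s": time; "q": joint angles; "qvel": joint speeds; "joint_efforts": joint torques, N m; "position": TCP position; "tool_rot": TCP orientation; "ft_force": force on the tool from outside, world axes, zero at the start; "wrist_torque": the same for the moment, N m; "grip_width": finger opening in m.
Only numpy, scipy, OpenCV 4.12 (cv2) and the standard library are available. Lean on these libraries where they do the work, as an engineer would, in place of code of your own. Each camera call takes 0.05 s, during which the arm holds its last target. There are 200 camera calls.

TASK

On the pipe display rig on the counter, change the flow over from the thin bypass pipe to the thick main pipe: first push the lever of the thick pipe's valve round until that valve is fully open (lever in line with its pipe, at its stop), and only then push the lever of the thin pipe's valve round until that valve is fully shut (lever square across its pipe, at its stop). Just push the levers with a finger: do not lift the rig or shove it about, and leave the loose fittings, the jar and everything else on the counter where they are.

Things in the scene. Friction and masses are not known exactly. Their poses are not given: they have to be found in the camera images.
- rig: Display rig, loose on the counter, turned any way: white board 300 x 260 x 18 mm, about 6 kg in all. Two copper pipes along x, centres 60 mm up: thick (35 mm) at y +50, thin (18 mm) at y -50; cross pipes at x +/-120 (fittings to 81 mm up). Gauge 48 mm wide, top 113 mm up, at x +120, y 0. A brass lever valve at the middle of each pipe. Origin: centre of board's underside; y from thin to thick pipe, z up.
- thick_lever_axis (a point): Upright turning axis of the thick pipe's lever, at rig x = 0, y = +50 mm and at the lever's mid-height, 118 mm above the counter. Axes as the rig's. The thick pipe's top is 78 mm up, its valve body's 87 mm; from there to the lever there is only the 22 mm stem at the axis.
- thick_lever_tip (a point): Middle of the free end of the thick pipe's lever, 105 mm from its axis, 118 mm above the counter. The lever is a level bar: a black grip 20 mm wide and 18 mm high over the outer 71 mm, flat steel 16 mm wide nearer the axis.
- thin_lever_axis (a point): Upright turning axis of the thin pipe's lever, at rig x = 0, y = -50 mm and at the lever's mid-height, 95 mm above the counter. Axes as the rig's. The thin pipe's top is 69 mm up, its valve body's 78 mm; from there to the lever there is only the 16 mm stem at the axis.
- thin_lever_tip (a point): Middle of the free end of the thin pipe's lever, 80 mm from its axis, 95 mm above the counter. Level bar: a black grip 15 mm wide and 14 mm high over the outer 54 mm, flat steel 12 mm wide nearer the axis.
- thick_lever (a joint): Angle of the thick pipe's lever (rad). 0 = open, at its stop: the lever lies along the pipe, towards rig +x. Grows anticlockwise from above to 1.571 = shut, at its other stop: square across the pipe, towards rig +y (outwards). Stays where left (friction): about 3.6 N pushes it at 70 mm from its axis.
- thin_lever (a joint): Angle of the thin pipe's lever (rad). 0 = open, at its stop: the lever lies along the pipe, towards rig -x. Grows anticlockwise from above to 1.571 = shut, at its other stop: square across the pipe, towards rig -y (outwards). Stays where left (friction): about 2.5 N pushes it at 60 mm from its axis.
- paste_jar: Bystander: small closed jar, 40 mm diameter, 42 mm high, standing loose on the rig's board between the pipes (its top 60 mm above the counter). Origin: centre of its underside.
- coupling: Bystander: brass coupling, 37 mm diameter, 36 mm high, standing loose on the rig's board outside the thick pipe (its top 54 mm above the counter). Origin: centre of its underside.
- elbow: Bystander: brass elbow fitting, 32 mm high, about 43 mm long, standing loose on the rig's board outside the thin pipe (its top 50 mm above the counter). Origin: centre of its foot.
- spray: Bystander: bottle, 54 mm diameter, 150 mm high, standing on the counter to the left. Origin: centre of its underside.
- wrench: Bystander: steel wrench lying on the counter to the right. Origin: under its middle.
- carton: Bystander: cardboard carton 90 x 60 x 50 mm on the counter to the left. Origin: centre of its underside.
- tape_roll: Bystander: white roll, 72 mm diameter, 22 mm high, lying on the counter to the right. Origin: centre of its underside.

How it is judged:
By the outcome, as a careful person would: the job done as asked, in the order asked, and still so for the second after the job is handed in, with the robot touching nothing.
It also fails if it takes over 58 s, if anything falls off the work surface, if the arm or the gripper's body presses on something with over 40 N, if the wrist force passes 120 N, or if a joint passes its speed limit or range.

## Working session

There is one attempt and no reset: what is moved stays moved. The work goes in short steps, Python scripts to look and compute and a tool call to move; the robot and the scene stay as the last step left them, time stands still between calls to the robot, and variables do not carry over. Pictures are saved under pics/ and viewed, about 8 in all and at most 12, crops included, and the job is handed in when it is done.

Besides the shell and the picture viewer there is one more tool, called after "Request:" by a JSON object that holds its "method" and its "body". arm_command: Moves the arm, as the interface text tells. Its arguments: {"type":"object","properties":{"steps":{"type":"array"},"grip":{"type":"number"},"squeeze":{"type":"number"}},"required":["steps"]}

```bash
ls; mkdir -p pics; python3 - <<'E'
from rig import env
import cv2
for n in("top","scene"):
    cv2.imwrite(f"pics/{n}0.png",cv2.resize(env.get_image(n),(784,588)))
    print(n,env.get_calibration(n))
print(env.observe(), env.nose_length)
E
```

```text
pics
top {'fx': 441.2663247133606, 'fy': 441.2663247133606, 'cx': 280.2885034680073, 'cy': 205.6625368140952, 'k1': -0.05578302825580444, 'view': array([[ 8.90124036e-03, -9.99958795e-01,  1.78201449e-03,
        -2.45780056e-02],
       [ 9.77106916e-01,  9.07661386e-03,  2.12555144e-01,
        -5.73708217e-01],
       [-2.12562561e-01, -1.50785744e-04,  9.77147448e-01,
        -1.33773870e+00],
       [ 0.00000000e+00,  0.00000000e+00,  0.00000000e+00,
         1.00000000e+00]])}
scene {'fx': 415.877377972619, 'fy': 415.877377972619, 'cx': 283.3145616915123, 'cy': 212.76290280418516, 'k1': -0.007481039990389269, 'view': array([[ 0.11161882,  0.99358427, -0.01820808, -0.0429859 ],
       [-0.76143303,  0.097284  ,  0.64090215,  0.36313241],
       [ 0.63856165, -0.05767251,  0.7674066 , -1.5155574 ],
       [ 0.        ,  0.        ,  0.        ,  1.        ]])}
{'time_s': 0.1, 'q': array([-8.60162793e+01,  2.18384565e+01,  7.43778729e+01, -2.63491426e-03,
        8.38581251e+01, -1.23355253e+01]), 'qvel': array([-0.04006178, -0.12276963, -0.05263315,  0.01886806, -0.0481285 ,
        0.12727543]), 'joint_efforts': array([ 2.92307348e-03, -4.49221945e+01, -2.31659210e+01, -1.86899852e-04,
        3.69501708e-03,  6.78084533e-06]), 'position': array([ 0.15451756, -0.52761454,  0.25277601]), 'tool_rot': array([[ 2.80993761e-01, -9.59709585e-01, -1.35892017e-04],
       [-9.59708742e-01, -2.80993697e-01,  1.29315956e-03],
       [-1.27924242e-03, -2.32953011e-04, -9.99999155e-01]]), 'ft_force': array([-0.83443246, -0.41189551, -0.1364447 ]), 'wrist_torque': array([ 0.04548325, -0.00460328,  0.04630339]), 'grip_width': 0.08507936228565793} 0.022
```

View pics/top0.png

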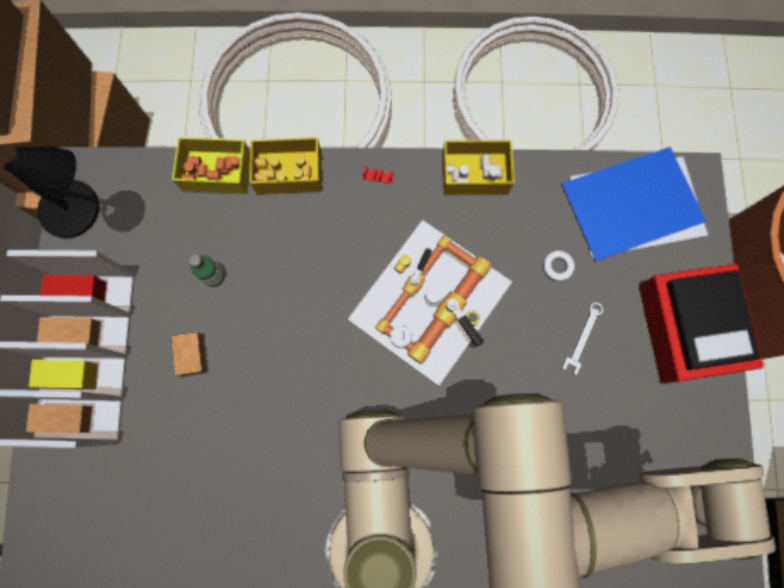

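View pics/scene0.png

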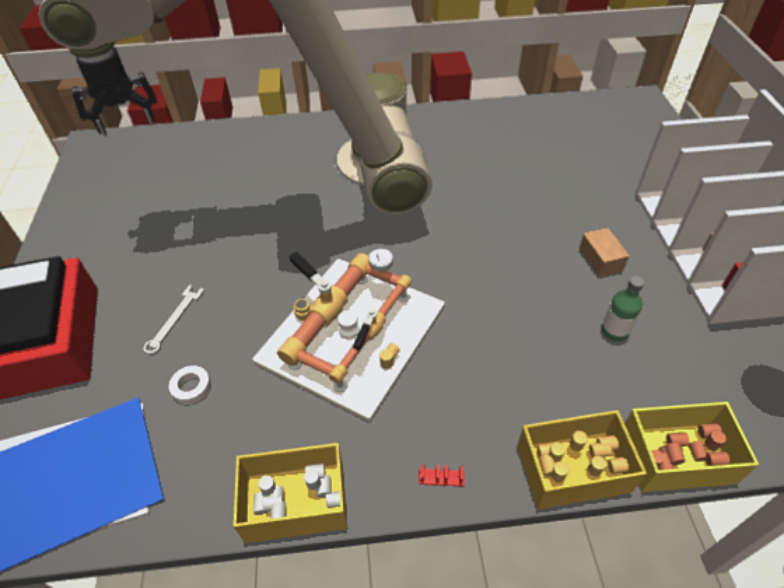

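The top view shows the board with corners at about (424,220), (511,283), (440,384) and (349,320). The gauge is at (401,335). The thick lever points to (480,343) and the thin lever to (427,252). I'll fit the rig pose from these and enlarge.

```bash
cat > h.py <<'E'
from rig import env
import numpy as np, cv2
from scipy.optimize import least_squares
def proj(n,P):
    c=env.get_calibration(n);V=c["view"];P=np.atleast_2d(P)
    p=P@V[:3,:3].T+V[:3,3]; s=np.c_[p[:,0],-p[:,1]]/-p[:,2:3]
    s=s*(1+c["k1"]*(s**2).sum(1,keepdims=True))
    return s*[c["fx"],c["fy"]]+[c["cx"],c["cy"]]
def unproj(n,uv,z):
    f=lambda a:(proj(n,[a[0],a[1],z])[0]-uv)
    return least_squares(f,[.5,0]).x
def r2w(pose,P):
    x,y,t=pose;P=np.atleast_2d(P);c,s=np.cos(t),np.sin(t)
    return np.c_[x+c*P[:,0]-s*P[:,1],y+s*P[:,0]+c*P[:,1],P[:,2]]
def crop(n,ctr,half,k,name,pts=()):
    im=env.get_image(n);u,v=np.int32(ctr);h=half
    im=cv2.resize(im[v-h:v+h,u-h:u+h],None,fx=k,fy=k,interpolation=cv2.INTER_CUBIC)
    for p in pts:
        q=((np.array(p)-[u-h,v-h]+.5)*k).astype(int);cv2.circle(im,tuple(int(i) for i in q),3,(255,0,255),1)
    cv2.imwrite("pics/"+name,im);print(name,"origin",u-h,v-h,"scale",k)
E
python3 - <<'E'
from h import *
uv=np.array([(424,220),(511,283),(440,384),(349,320)])/1.4
W=np.array([unproj("top",u,.018) for u in uv]);print(W,np.linalg.norm(np.diff(W,axis=0,append=W[:1]),axis=1))
g=unproj("top",np.array([401,335])/1.4,.113);print("gauge",g)
a=unproj("top",np.array([453,306])/1.4,.118);b=unproj("top",np.array([480,343])/1.4,.118);print("thick",a,b,np.linalg.norm(b-a))
a=unproj("top",np.array([416,278])/1.4,.095);b=unproj("top",np.array([427,252])/1.4,.095);print("thin",a,b,np.linalg.norm(b-a))
crop("top",uv.mean(0),62,6,"c1.png")
s=proj("scene",[*W.mean(0),.05])[0];crop("scene",s,72,5,"c2.png")
E
```

```text
[[ 0.75075607 -0.09360982]
 [ 0.59783717 -0.29763336]
 [ 0.36171227 -0.12914602]
 [ 0.50659062  0.08032789]] [0.25497019 0.29007405 0.25469404 0.29978508]
gauge [ 0.45956692 -0.03873064]
thick [ 0.52292985 -0.15060278] [ 0.44309889 -0.20740943] 0.09797947121981618
thin [ 0.58968603 -0.07150479] [ 0.64972186 -0.09610746] 0.06488136993317689
c1.png origin 245 153 scale 6
c2.png origin 177 154 scale 5
```

View pics/c1.png

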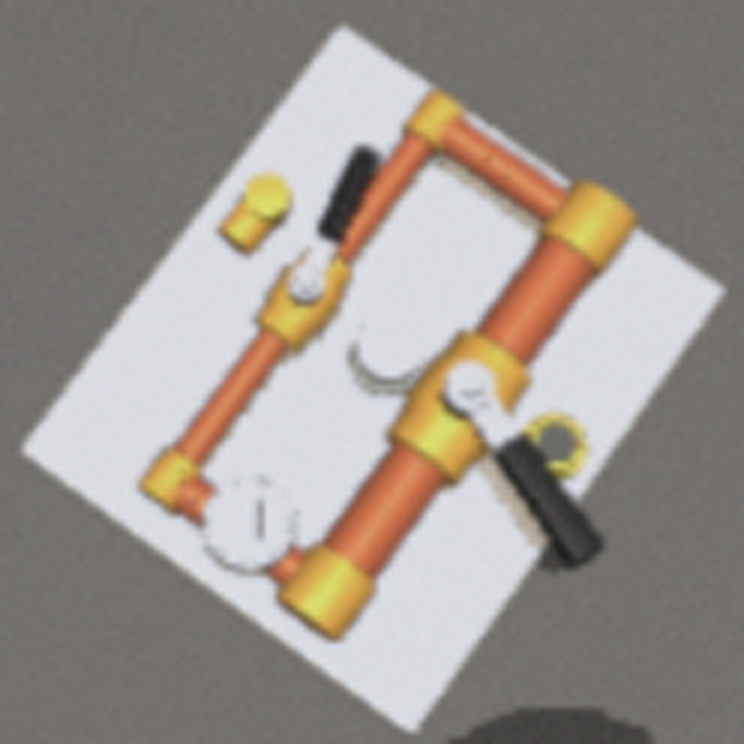

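View pics/c2.png

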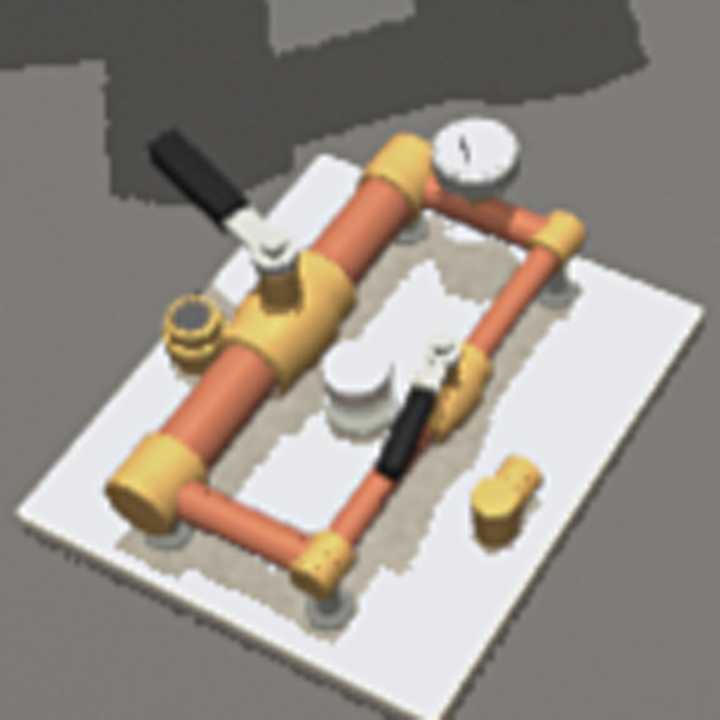

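```bash
cat > fit.py <<'E'
from h import *
o=np.array([245,153]);px=lambda a:np.array(a)/6-.5+o
obs=px([(22,450),(413,732),(724,290),(343,25)])
C=np.array([[.15,-.13,.018],[.15,.13,.018],[-.15,.13,.018],[-.15,-.13,.018]])
extra=np.array([[.12,0,.113]]); eo=px([(250,523)])
s=least_squares(lambda p:(proj("top",r2w(p,np.r_[C,extra]))-np.r_[obs,eo]).ravel(),[.55,-.1,-2.5])
print(s.x,np.degrees(s.x[2]),s.fun.round(1))
T=s.x[2]
for nm,tip,ax,z,base in(("thick",(585,560),[0,.05,.118],.118,0),("thin",(368,150),[0,-.05,.095],.095,np.pi)):
    A=r2w(s.x,ax)[0];w=unproj("top",px(tip),z);d=w-A[:2]
    print(nm,"axis",A.round(4),"axispx",((proj("top",A)[0]-o+.5)*6).round(),"tip",w.round(4),"len",np.hypot(*d).round(4),"joint",np.degrees((np.arctan2(d[1],d[0])-T-base)%(2*np.pi)).round(1))
np.save("pose.npy",s.x)
print("x axis",np.cos(T),np.sin(T))
E
python3 fit.py
```

```text
[ 0.55645695 -0.10755891 -3.76178833] -215.53459458006895 [-0.4  0.   0.   0.7  0.7 -0.2 -0.2 -0.5 -0.  -0.1]
thick axis [ 0.5274 -0.1482  0.118 ] axispx [470. 388.] tip [ 0.4406 -0.2048] len 0.1036 joint 68.6
thin axis [ 0.5855 -0.0669  0.095 ] axispx [307. 284.] tip [ 0.6579 -0.0988] len 0.0791 joint 11.8
x axis -0.8137647477340477 0.5811944040898377
```

Request:
{"method": "arm_command", "body": {"grip": 0, "steps": [{"delta_pos": [24, 21.5, 0], "dr": [0, 0, 7.6]}, {"delta_pos": [24, 21.5, 0], "dr": [0, 0, 7.6]}, {"delta_pos": [24, 21.5, 0], "dr": [0, 0, 7.6]}, {"delta_pos": [24, 21.5, 0], "dr": [0, 0, 7.6]}, {"delta_pos": [24, 21.5, 0], "dr": [0, 0, 7.6]}, {"delta_pos": [24, 21.5, 0], "dr": [0, 0, 7.6]}, {"delta_pos": [24, 21.5, 0], "dr": [0, 0, 7.6]}, {"delta_pos": [24, 21.5, 0], "dr": [0, 0, 7.6]}, {"delta_pos": [24, 21.5, 0], "dr": [0, 0, 7.6]}, {"delta_pos": [24, 21.5, 0], "dr": [0, 0, 7.6]}, {"delta_pos": [24, 21.5, 0], "dr": [0, 0, 7.6]}, {"delta_pos": [24, 21.5, 0], "dr": [0, 0, 7.6]}, {"delta_pos": [24, 21.5, 0], "dr": [0, 0, 7.6]}, {"delta_pos": [24, 21.5, 0], "dr": [0, 0, 7.6]}, {"delta_pos": [0, 0, -30], "dr": [0, 0, 0]}, {"delta_pos": [0, 0, -30], "dr": [0, 0, 0]}, {"delta_pos": [0, 0, 0], "dr": [0, 0, 0]}, {"delta_pos": [0, 0, 0], "dr": [0, 0, 0]}]}}

```text
time_s: 2.0
position: [0.4907, -0.227, 0.1939]
tool_rot: [[0.841, 0.54, -0.0], [0.54, -0.841, 0.0], [-0.0, -0.0, -1.0]]
ft_force: [-0.2, 0.2, 1.0]
grip_width: 0.0001
```

```bash
python3 - <<'E'
from h import *
p=np.load("pose.npy")
s=proj("scene",[.5274,-.1482,.1])[0]
crop("scene",s,60,6,"c3.png",[proj("scene",[.4907,-.227,.172])[0],proj("scene",[.4907,-.227,.102])[0],proj("scene",[.4406,-.2048,.118])[0],proj("scene",r2w(p,[0,.05,.118])[0])[0],proj("scene",r2w(p,[0,-.05,.095])[0])[0]])
E
```

```text
c3.png origin 172 148 scale 6
```

View pics/c3.png

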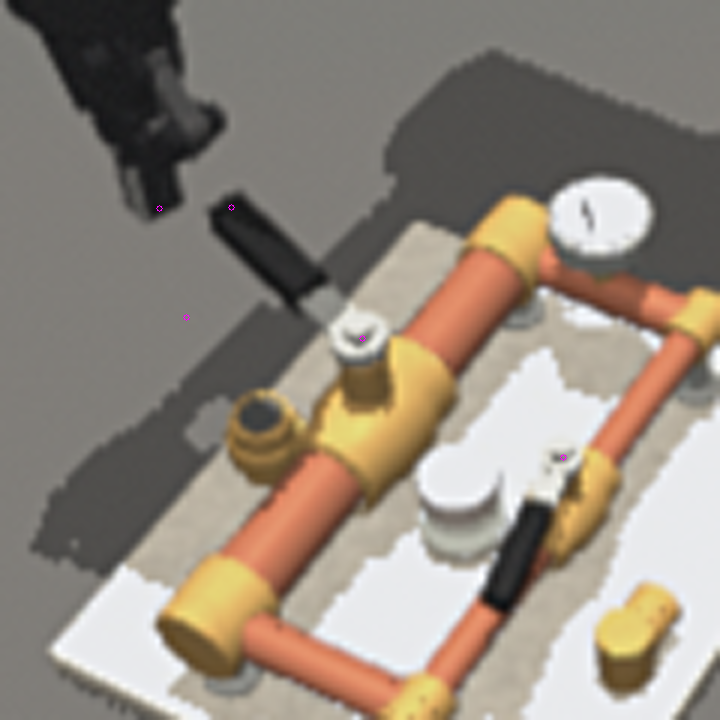

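The picture shows the fingertips (about 155,210) clear of the thick lever on its outer side, with the overlay dots on both hubs and the lever tip. So the pose is confirmed in the second camera.

```bash
cat > way.py <<'E'
import numpy as np,sys
def way(ax,r,d,phis,start):
    u=lambda a:np.array([np.cos(np.radians(a)),np.sin(np.radians(a))])
    p=np.array(start)
    for f in phis:
        q=ax+r*u(f)+d*u(f+90); st=np.round((q-p)*1000,1); p=p+st/1000
        print(round(f,1),st.tolist(),p.round(4))
E
python3 - <<'E'
from way import *
way(np.array([.5274,-.1482]),.072,.021,[213]+list(np.arange(208,147,-5))+[144.5],[.4907,-.227])
E
```

```text
213 [-12.2, 22.0] [ 0.4785 -0.205 ]
208 [-4.8, 4.5] [ 0.4737 -0.2005]
203 [-4.4, 4.8] [ 0.4693 -0.1957]
198 [-3.9, 5.3] [ 0.4654 -0.1904]
193 [-3.4, 5.5] [ 0.462  -0.1849]
188 [-3.0, 5.9] [ 0.459 -0.179]
183 [-2.4, 6.1] [ 0.4566 -0.1729]
178 [-1.9, 6.2] [ 0.4547 -0.1667]
173 [-1.3, 6.4] [ 0.4534 -0.1603]
168 [-0.8, 6.5] [ 0.4526 -0.1538]
163 [-0.2, 6.6] [ 0.4524 -0.1472]
158 [0.4, 6.5] [ 0.4528 -0.1407]
153 [0.9, 6.5] [ 0.4537 -0.1342]
148 [1.5, 6.3] [ 0.4552 -0.1279]
144.5 [1.4, 4.4] [ 0.4566 -0.1235]
```

Request:
{"method": "arm_command", "body": {"steps": [{"delta_pos": [0, 0, -25], "dr": [0, 0, 0]}, {"delta_pos": [0, 0, -25], "dr": [0, 0, 0]}, {"delta_pos": [0, 0, -20], "dr": [0, 0, 0]}, {"delta_pos": [0, 0, 0], "dr": [0, 0, 0]}]}}

```text
time_s: 2.45
position: [0.4902, -0.2269, 0.1227]
tool_rot: [[0.842, 0.54, -0.002], [0.54, -0.842, 0.001], [-0.001, -0.002, -1.0]]
ft_force: [0.2, 0.2, -0.1]
grip_width: -0.0002
```

Sweep to 158° first, leaving the last bit to be done against force readings.

Request:
{"method": "arm_command", "body": {"steps": [{"delta_pos": [-6, 11, 0], "dr": [0, 0, 0]}, {"delta_pos": [-6, 11, 0], "dr": [0, 0, 0]}, {"delta_pos": [-4.8, 4.5, 0], "dr": [0, 0, -5]}, {"delta_pos": [-4.4, 4.8, 0], "dr": [0, 0, -5]}, {"delta_pos": [-3.9, 5.3, 0], "dr": [0, 0, -5]}, {"delta_pos": [-3.4, 5.5, 0], "dr": [0, 0, -5]}, {"delta_pos": [-3.0, 5.9, 0], "dr": [0, 0, -5]}, {"delta_pos": [-2.4, 6.1, 0], "dr": [0, 0, -5]}, {"delta_pos": [-1.9, 6.2, 0], "dr": [0, 0, -5]}, {"delta_pos": [-1.3, 6.4, 0], "dr": [0, 0, -5]}, {"delta_pos": [-0.8, 6.5, 0], "dr": [0, 0, -5]}, {"delta_pos": [-0.2, 6.6, 0], "dr": [0, 0, -5]}, {"delta_pos": [0.4, 6.5, 0], "dr": [0, 0, -5]}, {"delta_pos": [0, 0, 0], "dr": [0, 0, 0]}]}}

```text
time_s: 3.85
position: [0.4529, -0.1397, 0.1247]
tool_rot: [[0.925, -0.379, 0.002], [-0.379, -0.925, -0.001], [0.002, 0.0, -1.0]]
ft_force: [0.5, 0.5, 0.3]
grip_width: -0.0002
```

Request:
{"method": "arm_command", "body": {"steps": [{"delta_pos": [0.9, 6.5, 0], "dr": [0, 0, -5]}, {"delta_pos": [1.5, 6.3, 0], "dr": [0, 0, -5]}]}}

```text
time_s: 4.05
position: [0.455, -0.1278, 0.1244]
tool_rot: [[0.845, -0.535, 0.001], [-0.535, -0.845, -0.002], [0.002, 0.001, -1.0]]
ft_force: [-1.6, -3.5, 3.2]
grip_width: 0.0
```

```bash
python3 - <<'E'
from h import *
crop("top",proj("top",[.5,-.14,.1])[0],50,7,"c4.png",[proj("top",[.4552,-.1279,.102])[0]]);print(env.observe()["ft_force"],env.observe()["position"])
E
```

```text
c4.png origin 269 177 scale 7
[-0.88858262 -1.17300004  0.91854156] [ 0.4552486  -0.12707972  0.12442789]
```

View pics/c4.png

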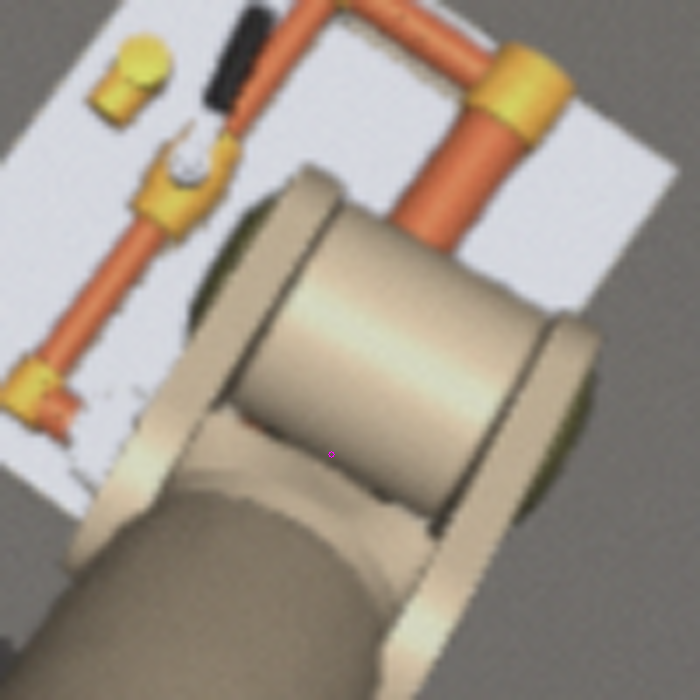

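The wrist hides the lever from above, but the moving push force of about 3.9 N matches the lever friction. I'll creep on to the stop, watching the force.

Request:
{"method": "arm_command", "body": {"steps": [{"delta_pos": [1.2, 2.6, 0], "dr": [0, 0, -2]}, {"delta_pos": [1, 1.8, 0], "dr": [0, 0, -1.5]}]}}

```text
time_s: 4.3
position: [0.4568, -0.1232, 0.124]
tool_rot: [[0.813, -0.582, -0.001], [-0.582, -0.813, -0.0], [-0.0, 0.001, -1.0]]
ft_force: [-3.9, -1.6, 2.8]
grip_width: 0.0001
```

Request:
{"method": "arm_command", "body": {"steps": [{"delta_pos": [0.9, 1.2, 0], "dr": [0, 0, 0]}]}}

```text
time_s: 4.4
position: [0.4572, -0.1226, 0.124]
tool_rot: [[0.814, -0.581, -0.002], [-0.581, -0.814, -0.002], [-0.001, 0.003, -1.0]]
ft_force: [-12.8, -11.9, 5.7]
grip_width: -0.0001
```

Request:
{"method": "arm_command", "body": {"steps": [{"delta_pos": [0.6, 0.8, 0], "dr": [0, 0, 0]}]}}

```text
time_s: 4.5
position: [0.4572, -0.1226, 0.1239]
tool_rot: [[0.814, -0.581, -0.004], [-0.581, -0.814, -0.003], [-0.001, 0.005, -1.0]]
ft_force: [-15.5, -16.0, 6.3]
grip_width: -0.0
```

The position has stalled while the force rose to 22 N, so the lever is at its stop. I'll back off and check the picture.

Request:
{"method": "arm_command", "body": {"steps": [{"delta_pos": [-12, -16, 0], "dr": [0, 0, 0]}, {"delta_pos": [-12, -16, 0], "dr": [0, 0, 0]}, {"delta_pos": [0, 0, 35], "dr": [0, 0, 0]}, {"delta_pos": [0, 0, 45], "dr": [0, 0, 0]}, {"delta_pos": [0, 0, 0], "dr": [0, 0, 0]}]}}

```text
time_s: 5.0
position: [0.4364, -0.1542, 0.2085]
tool_rot: [[0.813, -0.582, 0.009], [-0.582, -0.813, -0.005], [0.01, -0.001, -1.0]]
ft_force: [-0.1, 0.0, -0.6]
grip_width: -0.0
```

```bash
python3 - <<'E'
from h import *
p=np.load("pose.npy")
W=r2w(p,[[0,.05,.118],[.105,.05,.118],[0,-.05,.095],[.15,-.13,.018],[-.15,-.13,.018],[-.15,.13,.018],[.12,0,.113]])
crop("scene",proj("scene",[.54,-.12,.1])[0],70,5,"c5.png",proj("scene",W));print(env.observe()["ft_force"],env.observe()["position"])
E
```

```text
c5.png origin 173 141 scale 5
[-0.65153088 -0.06064373 -1.16575323] [ 0.4355395  -0.15363833  0.20585282]
```

View pics/c5.png

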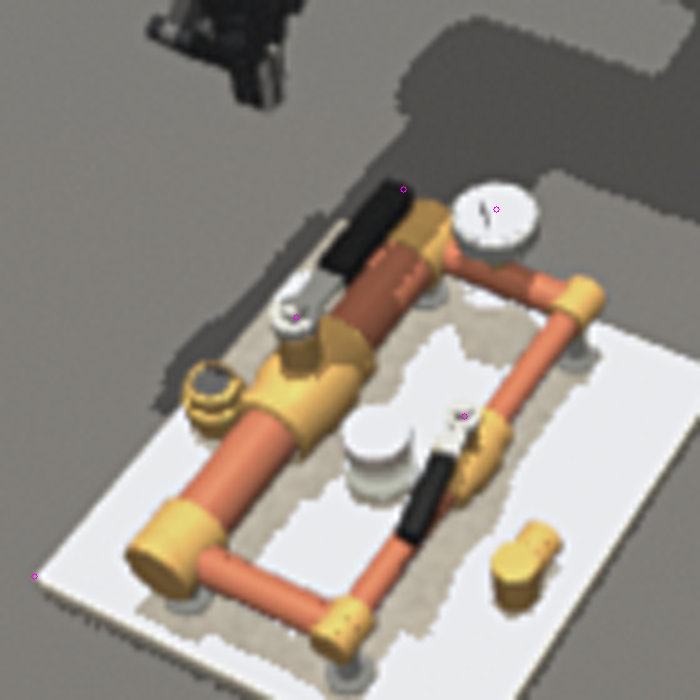

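The thick lever now lies along its pipe, with its tip at the predicted dot (403,189), and the rig hasn't moved. On to the thin lever, from its inner side.

Request:
{"method": "arm_command", "body": {"steps": [{"delta_pos": [31, 4.6, 0], "dr": [0, 0, 2]}, {"delta_pos": [31, 4.6, 0], "dr": [0, 0, 2]}, {"delta_pos": [31, 4.6, 0], "dr": [0, 0, 2]}, {"delta_pos": [31, 4.6, 0], "dr": [0, 0, 2]}, {"delta_pos": [31, 4.6, 0], "dr": [0, 0, 2]}, {"delta_pos": [31, 4.6, 0], "dr": [0, 0, 2]}, {"delta_pos": [0, 0, -25], "dr": [0, 0, 0]}, {"delta_pos": [0, 0, -25], "dr": [0, 0, 0]}, {"delta_pos": [0, 0, 0], "dr": [0, 0, 0]}, {"delta_pos": [0, 0, 0], "dr": [0, 0, 0]}]}}

```text
time_s: 6.05
position: [0.6207, -0.1256, 0.1532]
tool_rot: [[0.916, -0.402, -0.001], [-0.402, -0.916, 0.001], [-0.001, -0.0, -1.0]]
ft_force: [-0.6, -0.5, 0.9]
grip_width: 0.0001
```

```bash
python3 - <<'E'
from h import *
P=env.observe()["position"];print(P)
crop("scene",proj("scene",[.58,-.1,.1])[0],55,6,"c6.png",proj("scene",[[P[0],P[1],P[2]-.022],[P[0],P[1],.084],[.6579,-.0988,.095]]))
from way import *
way(np.array([.5855,-.0669]),.056,-.0185,[-23.7]+list(np.arange(-18,51,6))+[54.5],P[:2])
E
```

```text
[ 0.62070598 -0.125602    0.1531696 ]
c6.png origin 197 167 scale 6
-23.7 [8.6, 19.3] [ 0.6293 -0.1063]
-18 [3.7, 4.5] [ 0.633  -0.1018]
-12 [3.4, 5.2] [ 0.6364 -0.0966]
-6 [2.9, 5.4] [ 0.6393 -0.0912]
0 [2.2, 5.8] [ 0.6415 -0.0854]
6 [1.6, 6.0] [ 0.6431 -0.0794]
12 [1.0, 6.0] [ 0.6441 -0.0734]
18 [0.4, 6.2] [ 0.6445 -0.0672]
24 [-0.3, 6.2] [ 0.6442 -0.061 ]
30 [-1.0, 6.1] [ 0.6432 -0.0549]
36 [-1.5, 6.0] [ 0.6417 -0.0489]
42 [-2.2, 5.7] [ 0.6395 -0.0432]
48 [-2.8, 5.5] [ 0.6367 -0.0377]
54.5 [-3.6, 5.6] [ 0.6331 -0.0321]
```

View pics/c6.png

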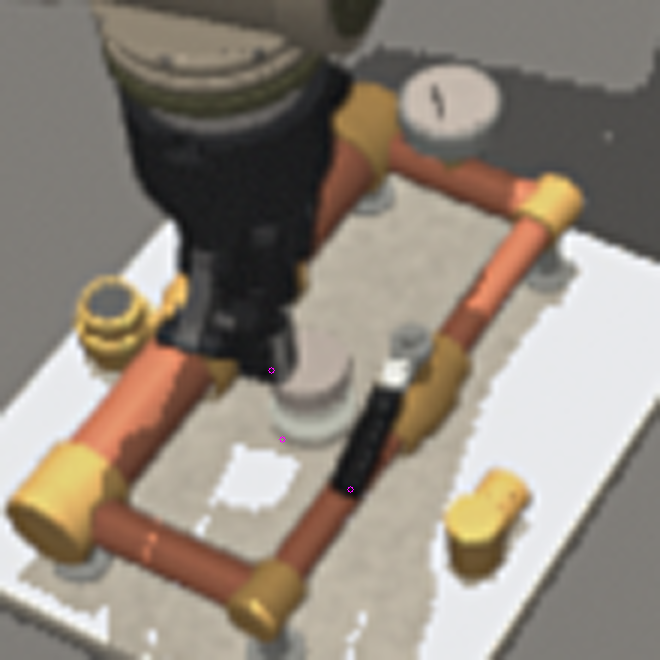

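The tip is above the gap between the pipes, on the inner side of the thin lever. The descent point (282,440) is clear of the lever, and the jar top is well below it. Descend and sweep.

Request:
{"method": "arm_command", "body": {"steps": [{"delta_pos": [0, 0, -16], "dr": [0, 0, 0]}, {"delta_pos": [0, 0, -16], "dr": [0, 0, 0]}, {"delta_pos": [0, 0, -15], "dr": [0, 0, 0]}, {"delta_pos": [0, 0, 0], "dr": [0, 0, 0]}]}}

```text
time_s: 6.5
position: [0.6205, -0.1256, 0.1059]
tool_rot: [[0.915, -0.403, -0.001], [-0.403, -0.915, 0.001], [-0.001, -0.0, -1.0]]
ft_force: [1.0, -0.4, -0.4]
grip_width: -0.0002
```

Request:
{"method": "arm_command", "body": {"steps": [{"delta_pos": [4.3, 9.7, 0], "dr": [0, 0, 0]}, {"delta_pos": [4.3, 9.6, 0], "dr": [0, 0, 0]}, {"delta_pos": [3.7, 4.5, 0], "dr": [0, 0, 5.7]}, {"delta_pos": [3.4, 5.2, 0], "dr": [0, 0, 6]}, {"delta_pos": [2.9, 5.4, 0], "dr": [0, 0, 6]}, {"delta_pos": [2.2, 5.8, 0], "dr": [0, 0, 6]}, {"delta_pos": [1.6, 6, 0], "dr": [0, 0, 6]}]}}

```text
time_s: 7.2
position: [0.6442, -0.0792, 0.1079]
tool_rot: [[0.994, 0.108, 0.002], [0.108, -0.994, -0.002], [0.002, 0.002, -1.0]]
ft_force: [-1.3, -3.9, 1.3]
grip_width: 0.0001
```

Request:
{"method": "arm_command", "body": {"steps": [{"delta_pos": [1, 6, 0], "dr": [0, 0, 6]}, {"delta_pos": [0.4, 6.2, 0], "dr": [0, 0, 6]}, {"delta_pos": [-0.3, 6.2, 0], "dr": [0, 0, 6]}, {"delta_pos": [-1, 6.1, 0], "dr": [0, 0, 6]}, {"delta_pos": [-1.5, 6, 0], "dr": [0, 0, 6]}, {"delta_pos": [-2.2, 5.7, 0], "dr": [0, 0, 6]}, {"delta_pos": [-2.8, 5.5, 0], "dr": [0, 0, 6]}]}}

```text
time_s: 7.9
position: [0.638, -0.0374, 0.1079]
tool_rot: [[0.666, 0.746, 0.003], [0.746, -0.666, -0.002], [0.001, 0.004, -1.0]]
ft_force: [0.2, -3.7, 0.5]
grip_width: 0.0001
```

Request:
{"method": "arm_command", "body": {"steps": [{"delta_pos": [-2, 3, 0], "dr": [0, 0, 3.5]}, {"delta_pos": [-1.6, 2.4, 0], "dr": [0, 0, 3]}]}}

```text
time_s: 8.1
position: [0.6344, -0.0318, 0.1079]
tool_rot: [[0.579, 0.815, 0.004], [0.815, -0.579, -0.001], [0.001, 0.004, -1.0]]
ft_force: [1.1, -3.6, 0.8]
grip_width: 0.0005
```

Request:
{"method": "arm_command", "body": {"steps": [{"delta_pos": [-0.9, 1.2, 0], "dr": [0, 0, 0]}]}}

```text
time_s: 8.2
position: [0.6341, -0.0315, 0.1079]
tool_rot: [[0.58, 0.814, 0.005], [0.814, -0.58, -0.003], [0.0, 0.006, -1.0]]
ft_force: [5.8, -8.3, -2.0]
grip_width: -0.0
```

Request:
{"method": "arm_command", "body": {"steps": [{"delta_pos": [-0.6, 0.5, 0], "dr": [0, 0, 0]}]}}

```text
time_s: 8.3
position: [0.6341, -0.0316, 0.108]
tool_rot: [[0.582, 0.813, 0.007], [0.813, -0.582, -0.004], [0.001, 0.008, -1.0]]
ft_force: [8.2, -8.5, -3.2]
grip_width: 0.0003
```

Stalled at the stop at 12 N. Back off, lift and clear the view.

Request:
{"method": "arm_command", "body": {"steps": [{"delta_pos": [12, -8.5, 0], "dr": [0, 0, 0]}, {"delta_pos": [10, -7, 0], "dr": [0, 0, 0]}, {"delta_pos": [0, 0, 40], "dr": [0, 0, 0]}, {"delta_pos": [0, 0, 45], "dr": [0, 0, 0]}, {"delta_pos": [0, 0, 45], "dr": [0, 0, 0]}, {"delta_pos": [-25, -35, 0], "dr": [0, 0, 0]}, {"delta_pos": [-25, -35, 0], "dr": [0, 0, 0]}, {"delta_pos": [-25, -35, 0], "dr": [0, 0, 0]}, {"delta_pos": [-25, -35, 0], "dr": [0, 0, 0]}, {"delta_pos": [-25, -35, 0], "dr": [0, 0, 0]}, {"delta_pos": [-25, -35, 0], "dr": [0, 0, 0]}, {"delta_pos": [-25, -35, 0], "dr": [0, 0, 0]}, {"delta_pos": [-25, -35, 0], "dr": [0, 0, 0]}, {"delta_pos": [-25, -35, 0], "dr": [0, 0, 0]}, {"delta_pos": [-25, -35, 0], "dr": [0, 0, 0]}, {"delta_pos": [0, 0, 0], "dr": [0, 0, 0]}, {"delta_pos": [0, 0, 0], "dr": [0, 0, 0]}]}}

```text
time_s: 10.0
position: [0.404, -0.3963, 0.237]
tool_rot: [[0.583, 0.812, 0.001], [0.812, -0.583, -0.0], [0.0, 0.001, -1.0]]
ft_force: [0.8, 0.3, 0.1]
grip_width: 0.0002
```

```bash
python3 - <<'E'
from h import *
p=np.load("pose.npy")
W=r2w(p,[[0,.05,.118],[.105,.05,.118],[0,-.05,.095],[0,-.13,.095],[.15,-.13,.018],[-.15,-.13,.018],[-.15,.13,.018],[.15,.13,.018],[.12,0,.113]])
crop("top",(307,215.6),62,6,"c7.png",proj("top",W));print(env.observe()["ft_force"],env.observe()["position"])
E
```

```text
c7.png origin 245 153 scale 6
[ 1.08122603 -0.40911104 -0.61142742] [ 0.40443354 -0.39560473  0.2369245 ]
```

View pics/c7.png

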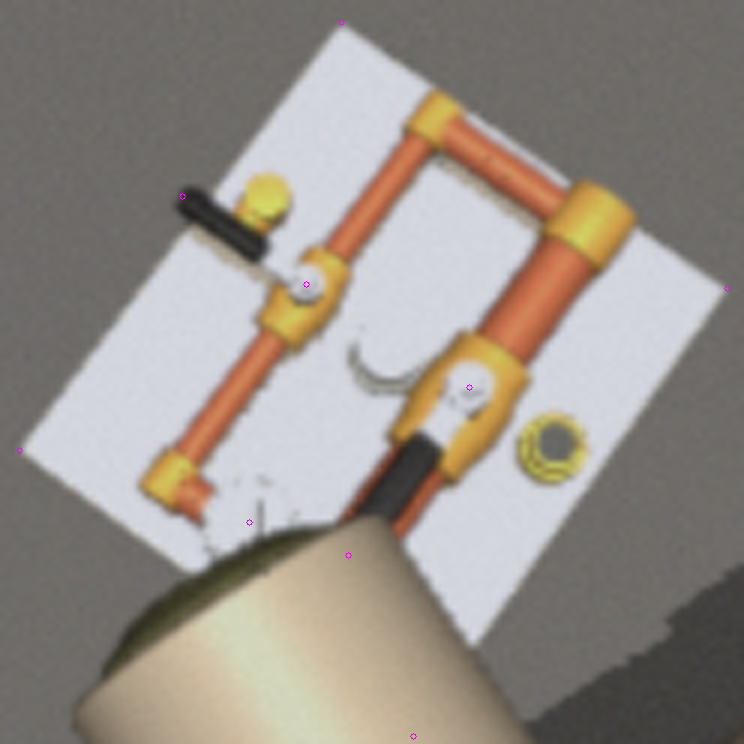

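The thin lever lies square across its pipe, with its tip at the predicted dot (182,196). The thick lever is in line, and the board corners, jar, coupling and elbow are where they were. Handing in.

```bash
python3 -c "
from rig import env
env.close_job()"
```

```text
the job is handed in; nothing more can be done
```

The flow is changed over: with the shut fingers I pushed the thick pipe's lever fully open first, then the thin pipe's lever fully shut. I handed the job in at about 10 s on the robot's clock, with the arm clear of everything.

- **Stops:** at both levers the position stalled while the force rose, to about 22 N on the thick lever and 12 N on the thin one.
- **Thick lever:** the scene camera showed it along its pipe, with its tip at the predicted open position. In the last top picture the arm hid its outer end, but the visible part was still in line.
- **Thin lever:** the last top picture showed it square across its pipe, with its tip at the predicted shut position.
- **Rig and loose things:** the gauge and the three visible board corners matched their first positions; the arm hid the fourth. The jar, coupling and elbow were where they started. I did not look again at the spray, wrench, carton and tape roll, but the arm never went near them.

No check failed or disagreed.

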